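# Clamp a freshly glued case with a trigger bar clamp

## Robot

A 7-joint arm with a two-finger parallel gripper is mounted at the origin on the work surface. World frame = base frame: x ahead of the robot, y to its left, z up, the work surface at z = 0. Lengths are in mm, angles in rad, forces in N, time in s.
With the tool pointing down it reaches from about 400 to 750 mm from the base axis. Payload 19.5 kg.
Tool frame: the origin (TCP) lies midway between the tips of the shut fingers; the grasp point (between the pads) lies 19 mm behind it (grip_depth is the distance from the TCP to the grasp point, in mm); z points along the fingers, y is the line along which they close (so a half turn about z gives the same grasp; the last joint's range is limited). The gripper opens to 85 mm and grips with 20 to 120 N. Pads are 22 mm wide; open, the fingers measure 114 mm over their backs; the gripper's body (76 mm by 85 mm) begins 54 mm behind the grasp point. The pads swing forward as they close: fully open they stand 13 mm farther back than shut.
Start: joints at [1.28, 0.707, -0.028, 1.485, 0.022, 0.951, -0.075], TCP at [141.583, -557.269, 231.268] pointing down, gripper open.
Joint ranges: [-2.71, 2.71], [-0.32, 2.16], [-1.57, 1.52], [0, 2.45], [-1.46, 4.6], [0, 2.02], [-2.83, 2.83]. Speed limits (rad/s): [1.89, 1.89, 2.57, 2.57, 3.01, 3.01, 3.01].

## Interface

Orientations are given as a rotation vector (axis times angle).
In Python, from workcell import * gives the robot as it stands.
- The arm moves only by the tool arm_command, never from a script. Its argument "motion" is a list of rows, each a list of 7 numbers: the turn, a rotation vector about the world's x, y, z in rad, then the shift along the world's x, y, z in mm, then the opening in per cent of the stroke, from 0 (shut) to 100 (fully open). A call has 1 to 10 rows; each row shifts and turns the commanded pose from where the row before left it; what a row does not reach is not made up. A row lasts 1/8 s, in which the tool goes at most 62.5 mm and 10.7 degrees, less where a joint would pass 70% of its speed; a pose out of reach is approached as far as the arm can. A call is refused whole if a number of a shift passes 62.5 or a number of a turn 0.188, either way. A call with a gripper value outside its range is refused whole. The fingers move at their own pace and stop on an object; the grip force is fixed at half the most. Time passes only in rows, so rows that do not move let the fingers close. It gives the time, the measured TCP pose, the force, the opening and the grip force at its end, in the units of the state.
- read_state(): the state, without advancing time (a new reading comes with each control period).
- grab_frame(name): name is "scene" or "top"; returns the picture (384x512x3 uint8, red, green, blue); there is no depth.
- camera_info(name): a dict with "mtx" (3x3 intrinsics, pixels), "R" (3x3) and "t" (3): a world point X has camera coordinates R X + t. Camera axes: x right, y down, z forward; pixel columns grow to the right and rows downward; lengths in mm; the calibration is good to about 2 mm. A picture is of the moment at which its call begins. camera_info takes no time and is no camera call.
- finish_job(): hands the job in; it is judged then, once.
Trained networks look in the newest picture that a camera, given by its name, has taken for a name from the list of things; names that differ only in an ending like _2 or _b are one class to them, and where a whole thing is asked for, a point or a joint stands for the part that bears it (a point fixed in the world has none). Each returns a list of dicts, best first, with "conf" (0 to 1); they miss things now and then, are a little off and sometimes report something else, mostly with a low value. They report only what shows in the picture. A call takes as long as a camera call. They do not tell look-alikes from the thing itself.
- regions_of(camera, query): "pixels" (384x512 bool, what is visible of it) and "at" ([row, column] in pixels, amid what is visible of it).
- spot_point(camera, query): "at" ([row, column] in pixels: a listed point, or the origin of a listed thing).
The state is a dict: "time_s": time; "qpos": joint angles; "qd": joint speeds; "tau": joint torques, N m; "tool_pos": TCP position; "orientation": TCP orientation; "wrist_force": force on the tool from outside, world axes, zero at the start; "wrist_torque": the same for the moment, N m; "finger_gap": finger opening in mm; "finger_force": force on a finger pad.
Only numpy, scipy, OpenCV 4.12 (cv2) and the standard library are available. Lean on these libraries where they do the work, as an engineer would, in place of code of your own. Each camera call takes 0.05 s, during which the arm holds its last target. There are 200 camera calls.

## Task

The small two-part case has just been glued across its middle. Stand it lengthways in the bench clamp, close against the fixed jaw, let go of it, then pump the clamp's trigger until the sprung pad meets the case, and squeeze on until the pad is pushed about halfway into its cup, never so hard that it is nearly all the way in and the case is crushed. Finish still holding the trigger squeezed like that, moving the jaw only by the trigger and leaving the other things on the bench where they are.

Things in the scene. Friction and masses are not known exactly. Their poses are not given: they have to be found in the camera images.
- case: small closed plastic case, 60 mm long (its x) x 44 mm wide (its y) x 50 mm high, about 0.16 kg, with a thin pale glue line around its middle; stands upright loose on the bench. Origin: centre of its underside, z up. Either way round is fine in the clamp
- clamp: trigger bar clamp bolted to the bench; position and yaw vary. Origin on the bench top under it; its x = clamping direction (jaw advances to +x), y across, z up. In its frame (mm): steel base plate x -160..155, 90 wide, its top (the bed for the case) at z 10; grey housing x -125..-35, 56 wide, to z 62; black handle x -108..-92, 26 wide, to z 167; fixed jaw's face at x 126
- bed (a point): where the case's underside centre belongs: on the clamp's bed, 10 mm above the bench, on the middle line, 34 mm from the fixed jaw's face (4 mm of room; 30 mm is touching). The case's length lies along the clamp's x
- fixed_jaw: upright steel plate at the +x end of the clamp, 20 mm thick, 60 mm wide, 54 mm high above the bed, does not move. Origin: foot of its clamping face, on the bed
- trigger (a joint): trigger angle, rad: 0 = let go (springs back), 0.24 = fully squeezed. Pivot 60 mm up at clamp x -69 mm; its top swings to the handle (clamp -x). At 135 mm height, handle's back to trigger's front is 54 mm let go, 36 mm squeezed. Takes 2 to 4 N plus 0.8 of the jaw's force. Ratchet of 4 mm teeth: a full squeeze advances the jaw 10 to 14 mm (58 mm/rad once it bites); it stays on the way back
- trigger_blade: black upright trigger blade, 12 mm thick, 24 mm wide, reaching from about 67 to 164 mm above the bench, beside the handle. Origin: at its pivot, z up along the blade
- trigger_grip (a point): middle of the trigger's front face (the side away from the handle), 75 mm along the blade from its pivot, about 135 mm above the bench
- handle_grip (a point): middle of the handle's back face (the side away from the trigger), 135 mm above the bench
- jaw (a joint): advance of bar and cup in m: 0 = drawn back, starts at 0 to 0.02, at most 0.072. The pad's front lies at clamp x = 16 mm + jaw - pad. The bar's friction holds with about 2.5 N: on its own it keeps no more than that on the case, more only while the trigger is squeezed. Not to be pushed by hand
- jaw_cup: grey round cup at the front end of the bar, 32 mm diameter, 22 mm long, carries the sprung pad on a brass stem. Origin: on the bar's axis, 8 mm ahead of the cup's front face (halfway along the 16 mm stem)
- pad (a joint): how far the sprung pad is pushed back into its cup, in m: 0 = free, stem showing 16 mm; 0.016 = all the way in. 1.2 N per mm
- pad_face: square dark pad, 36 x 36 x 8 mm, at the end of the stem; pushes on the case. Origin: on the bar's axis, 16 mm behind its front face
- pad_front (a point): centre of the pad's front face, 35 mm above the bench
- flat_case: bystander: large flat case 100 x 150 x 42 mm, leave alone. Origin: centre of underside
- carton: bystander: long carton 46 x 140 x 44 mm, leave alone. Origin: centre of underside
- jar: bystander: small jar 60 mm diameter, 70 mm high, leave alone. Origin: centre of underside
There are look-alikes about, which are no part of the job. There is more than one size of the case; the one meant has the size given above.

How it is judged:
By the outcome, as a careful person would: the job done as asked, in the order asked, and still so for the second after the job is handed in, while the arm keeps its last pose, push and grip.
It also fails if it takes over 72 s, if anything falls off the work surface, if the arm or the gripper's body presses on something with over 40 N, if the wrist force passes 120 N, or if a joint passes its speed limit or range.

## Working session

There is one attempt and no reset: what is moved stays moved. The work goes in short steps, Python scripts to look and compute and a tool call to move; the robot and the scene stay as the last step left them, time stands still between calls to the robot, and variables do not carry over. Pictures are saved under pics/ and viewed, at most 10 in all, crops included, and the job is handed in when it is done.

Besides the shell and the picture viewer there is one more tool, called as name(argument=value, ...), one argument or row to a line, values as JSON. arm_command: Moves the arm, as the interface text tells. Its arguments: {"type":"object","properties":{"motion":{"type":"array","items":{"type":"array","items":{"type":"number"}}}},"required":["motion"]}

```bash
mkdir -p pics; cat > h.py <<'E'
from workcell import *
import numpy as np, cv2
from scipy.spatial.transform import Rotation as Ro
def save(cam,fn,crop=None,scale=1):
    im=np.ascontiguousarray(grab_frame(cam)[:,:,::-1])
    if crop: r0,r1,c0,c1=crop; im=im[r0:r1,c0:c1]
    if scale!=1: im=cv2.resize(im,None,fx=scale,fy=scale,interpolation=cv2.INTER_CUBIC)
    cv2.imwrite('pics/'+fn,im)
def ray(cam,rc):
    c=camera_info(cam);R=np.array(c['R']);t=np.array(c['t']);K=np.array(c['mtx'])
    return -R.T@t, R.T@np.linalg.inv(K)@np.array([rc[1],rc[0],1.])
def at_z(cam,rc,z):
    o,d=ray(cam,rc); return o+d*(z-o[2])/d[2]
def proj(cam,X):
    c=camera_info(cam); p=np.array(c['mtx'])@(np.array(c['R'])@np.array(X,float)+np.array(c['t'])); return np.array([p[1],p[0]])/p[2]
E
python3 - <<'E'
from h import *
save('scene','s0.png'); save('top','t0.png')
a=cv2.imread('pics/s0.png');b=cv2.imread('pics/t0.png')
np.set_printoptions(precision=1,suppress=True)
for cam in('scene','top'):
    o,_=ray(cam,[0,0]);print(cam,o)
    for q in ('case','flat_case','carton','jar','fixed_jaw','jaw_cup','trigger_blade','pad_face','clamp'):
        print(q,[(np.round(r['at']),round(r['conf'],2),at_z(cam,r['at'],0)[:2]) for r in spot_point(cam,q)][:4])
    for q in ('bed','trigger_grip','handle_grip','pad_front'):
        z={'bed':10,'pad_front':35}.get(q,135)
        print(q,[(np.round(r['at']),round(r['conf'],2),at_z(cam,r['at'],z)) for r in spot_point(cam,q)][:3])
s=read_state();print(s['time_s'],s['tool_pos'],s['orientation'],s['finger_gap'])
E
```

```text
scene [997.  495.6 566.2]
case [(array([285., 386.]), 0.75, array([463.8, 290.6])), (array([250., 396.]), 0.68, array([352.7, 242.7])), (array([320., 373.]), 0.68, array([556.5, 325.3]))]
flat_case [(array([312., 248.]), 0.79, array([731.8, 167.4])), (array([242., 293.]), 0.58, array([527.2,  78.7])), (array([234., 164.]), 0.27, array([ 760. , -131.9]))]
carton [(array([233., 167.]), 0.83, array([ 751.9, -129.5])), (array([239., 290.]), 0.51, array([525.7,  67.1]))]
jar [(array([163., 191.]), 0.88, array([ 530.7, -396.1]))]
fixed_jaw [(array([251., 296.]), 0.92, array([541.9, 104. ])), (array([223., 275.]), 0.61, array([515.1,  -2.1])), (array([219., 273.]), 0.56, array([509.2, -16.4]))]
jaw_cup [(array([189., 256.]), 0.49, array([ 457.2, -150.5])), (array([218., 272.]), 0.42, array([506.1, -21.8]))]
trigger_blade [(array([191., 256.]), 0.81, array([ 463. , -141.9]))]
pad_face [(array([213., 275.]), 0.53, array([488.2, -33.2]))]
clamp [(array([225., 272.]), 0.59, array([526.1,  -0.4]))]
bed [(array([244., 292.]), 0.96, array([542.6,  88.8,  10. ]))]
trigger_grip [(array([168., 258.])
[... 794 characters left out ...]
trigger_blade [(array([204., 264.]), 0.41, array([527.5, -75.7]))]
pad_face [(array([197., 236.]), 0.51, array([550.9,  13.8])), (array([200., 260.]), 0.44, array([541.4, -61. ]))]
clamp [(array([205., 241.]), 0.95, array([523.7,   0. ]))]
bed [(array([199., 215.]), 0.74, array([541.7,  83.1,  10. ])), (array([194., 205.]), 0.32, array([558.2, 115.3,  10. ]))]
trigger_grip [(array([197., 260.]), 0.67, array([531.1, -63.9, 135. ])), (array([196., 240.]), 0.56, array([535.8,  -7.9, 135. ]))]
handle_grip [(array([198., 278.]), 0.72, array([ 530.1, -113.1,  135. ]))]
pad_front [(array([199., 230.]), 0.4, array([539.8,  31.1,  35. ]))]
1.4 [ 141.6 -557.3  231.3] [-3.1 -0.4 -0. ] 85.79101900703769
```

View pics/s0.png

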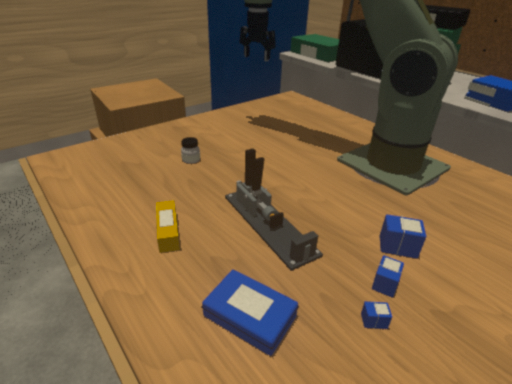

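View pics/t0.png

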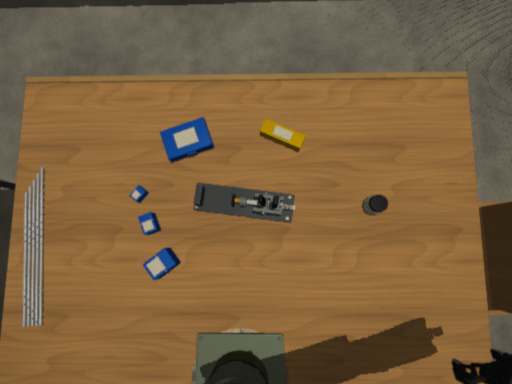

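The scene view shows three blue case look-alikes: large (row 235, col 402), middle (275, 388) and small (315, 376). In the top view they are at (264, 161), (223, 149) and (194, 139). The clamp lies between top columns 194 and 296, with its fixed jaw at the left end (+y). I'll measure all three cases by fitting a box to their masks.

```bash
cat >> h.py <<'E'
from scipy.optimize import least_squares
def bluemask(im):
    hsv=cv2.cvtColor(im,cv2.COLOR_RGB2HSV)
    m=((hsv[:,:,0]>100)&(hsv[:,:,0]<130)&(hsv[:,:,1]>110)&(hsv[:,:,2]>40)).astype(np.uint8)
    return cv2.morphologyEx(m,cv2.MORPH_CLOSE,np.ones((9,9)))
def blob(m,rc):
    n,l=cv2.connectedComponents(m); k=l[int(rc[0]),int(rc[1])]
    return (l==k).astype(np.uint8)
def hullpts(m):
    c=max(cv2.findContours(m,cv2.RETR_EXTERNAL,cv2.CHAIN_APPROX_NONE)[0],key=cv2.contourArea); return cv2.convexHull(c)[:,0,:].astype(np.float32)
TH=np.linspace(0,2*np.pi,36,endpoint=False);U=np.c_[np.cos(TH),np.sin(TH)]
def boxpts(p,z0=0):
    x,y,yaw,L,W,H=p; c,s=np.cos(yaw),np.sin(yaw)
    return [[x+a*c-b*s,y+a*s+b*c,z] for a in(-L/2,L/2) for b in(-W/2,W/2) for z in(z0,z0+H)]
def support(pts): return (pts@U.T).max(0)
def fit(masks,p0,free,z0=0):
    S={c:support(hullpts(m)) for c,m in masks.items()}
    def f(q):
        p=np.array(p0,float);p[free]=q
        return np.concatenate([support(np.array([proj(c,X)[::-1] for X in boxpts(p,z0)]))-(S[c]+0.5*0) for c in S])
    r=least_squares(f,np.array(p0,float)[free],x_scale=[{0:10,1:10,2:.1}.get(i,10) for i in free])
    p=np.array(p0,float);p[free]=r.x; return p,np.sqrt(np.mean(r.fun**2))
E
python3 - <<'E'
from h import *
np.set_printoptions(precision=2,suppress=True)
ims={c:grab_frame(c) for c in('scene','top')}
M={c:bluemask(i) for c,i in ims.items()}
for n,s,t,g in(('big',(235,402),(264,161),80),('mid',(275,388),(223,149),60),('small',(315,376),(194,139),40)):
    ms={'scene':blob(M['scene'],s),'top':blob(M['top'],t)}
    x=at_z('top',t,25)
    best=min((fit(ms,[x[0],x[1],y,g,g*.73,g*.83],[0,1,2,3,4,5]) for y in(0,.4,.8,1.2,-.4,-.8,-1.2)),key=lambda r:r[1])
    print(n,*best,ms['scene'].sum(),ms['top'].sum())
a=ims['scene'][200:340,340:450,::-1];b=ims['top'][180:285,125:195,::-1]
a=cv2.resize(a,None,fx=4,fy=4,interpolation=2);b=cv2.resize(b,None,fx=5,fy=5,interpolation=2)
out=np.zeros((560,440+350,3),np.uint8);out[:,:440]=a;out[:525,440:]=b
cv2.imwrite('pics/c1.png',out)
cv2.imwrite('pics/c2.png',np.vstack([cv2.resize(ims['top'][170:235,180:310,::-1],None,fx=5,fy=5,interpolation=2)[:300],cv2.resize(ims['scene'][140:270,215:345,::-1],(650,300)) ]))
E
```

```text
Traceback (most recent call last):
  File "h.py", line 36, in fit
    r=least_squares(f,np.array(p0,float)[free],x_scale=[{0:10,1:10,2:.1}.get(i,10) for i in free])
  File "h.py", line 35, in f
    return np.concatenate([support(np.array([proj(c,X)[::-1] for X in boxpts(p,z0)]))-(S[c]+0.5*0) for c in S])
                                             ~~~~^^^^^
  File "h.py", line 15, in proj
    c=camera_info(cam); p=np.array(c['mtx'])@(np.array(c['R'])@np.array(X,float)+np.array(c['t'])); return np.array([p[1],p[0]])/p[2]
ValueError: time passes only in moves, steps and waits
```

```bash
sed -i 's/^import numpy as np, cv2/import numpy as np, cv2, functools\ncamera_info=functools.lru_cache(None)(camera_info)/' h.py
cat > m.py <<'E'
from h import *
np.set_printoptions(precision=2,suppress=True)
ims={c:grab_frame(c) for c in('scene','top')}
M={c:bluemask(i) for c,i in ims.items()}
for n,s,t,g in(('big',(235,402),(264,161),80),('mid',(275,388),(223,149),60),('small',(315,376),(194,139),40)):
    ms={'scene':blob(M['scene'],s),'top':blob(M['top'],t)}
    x=at_z('top',t,25)
    best=min((fit(ms,[x[0],x[1],y,g,g*.73,g*.83],[0,1,2,3,4,5]) for y in(0,.4,.8,1.2,-.4,-.8,-1.2)),key=lambda r:r[1])
    print(n,*best,ms['scene'].sum(),ms['top'].sum())
a=ims['scene'][200:340,340:450,::-1];b=ims['top'][180:285,125:195,::-1]
a=cv2.resize(a,None,fx=4,fy=4,interpolation=2);b=cv2.resize(b,None,fx=5,fy=5,interpolation=2)
out=np.zeros((560,440+350,3),np.uint8);out[:,:440]=a;out[:525,440:]=b
cv2.imwrite('pics/c1.png',out)
cv2.imwrite('pics/c2.png',np.vstack([cv2.resize(ims['top'][173:233,180:310,::-1],None,fx=5,fy=5,interpolation=2),cv2.resize(ims['scene'][145:270,215:345,::-1],(312,300)).repeat(1,0) if 0 else cv2.copyMakeBorder(cv2.resize(ims['scene'][145:270,215:345,::-1],(312,300)),0,0,0,338,0)]))
E
python3 m.py 2>&1 | tail -5
```

```text
big [ 337.14 -146.73    1.14 1091.26  363.38  168.81] 131.78014704943513 1686 194577
mid [457.65 279.69   0.77  30.31  46.75 158.37] 5.083906291111012 1686 313
small [557.49 326.66   0.79  23.4   37.79  35.67] 0.6750590222580343 458 136
```

View pics/c1.png

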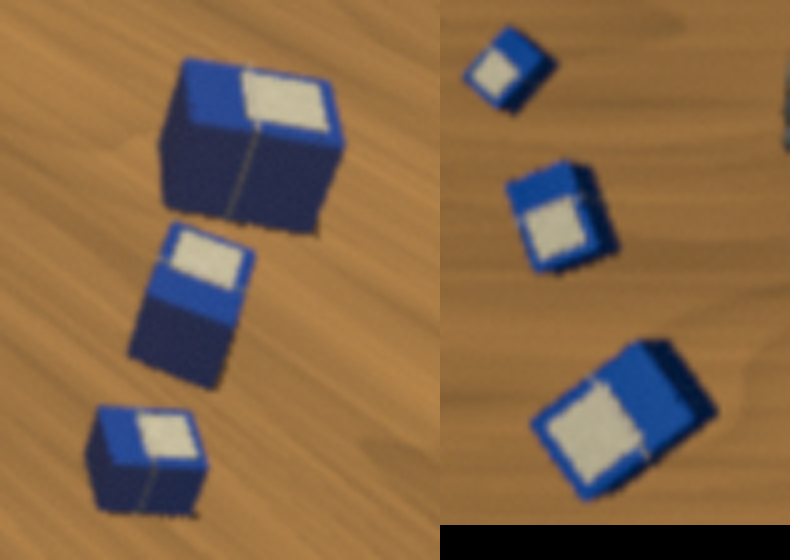

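View pics/c2.png

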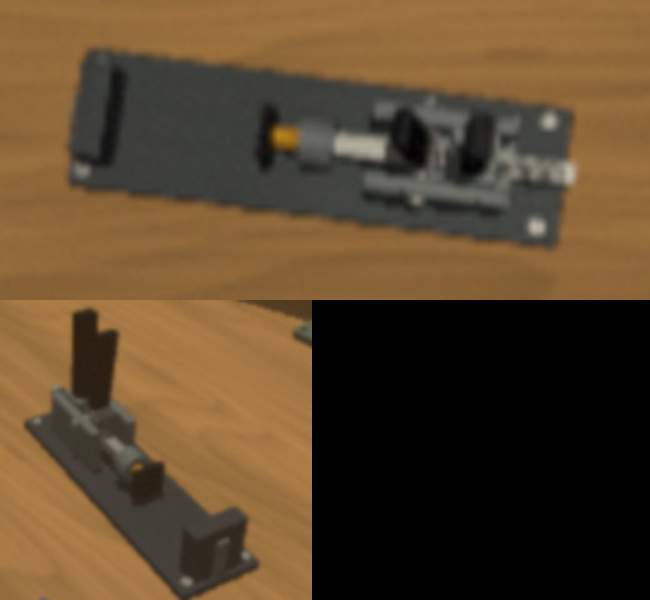

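The crop confirms the sizes: the middle case's long side is about 18 px, or roughly 60 mm. The big one is about 84 mm and the small one about 40 mm. So the middle case is the target, at scene (275, 388) and top (223, 149). The clamp's plate, cup, pad, handle and trigger are all clearly visible. Next I'll fit the poses of the case and the clamp.

```bash
cat >> h.py <<'E'
CL=[(-160,155,90,0,10),(106+20,146,60,10,64),(-108,-92,26,60,167),(-125,-35,56,10,62)]
def clpts(p):
    x,y,yaw=p;c,s=np.cos(yaw),np.sin(yaw);o=[]
    for x0,x1,w,z0,z1 in CL:
        o+=[[x+a*c-b*s,y+a*s+b*c,z] for a in(x0,x1) for b in(-w/2,w/2) for z in(z0,z1)]
    return o
def fitcl(S,p0):
    f=lambda q:np.concatenate([support(np.array([proj(c,X)[::-1] for X in clpts(q)]))-S[c] for c in S])
    r=least_squares(f,p0,x_scale=[10,10,.1],loss='soft_l1');return r.x,np.sqrt(np.mean(f(r.x)**2)),f(r.x)
def cl2w(p,x,y=0): c,s=np.cos(p[2]),np.sin(p[2]); return np.array([p[0]+x*c-y*s,p[1]+x*s+y*c])
def casemask(im,rc):
    hsv=cv2.cvtColor(im,cv2.COLOR_RGB2HSV)
    m=((hsv[:,:,0]>100)&(hsv[:,:,0]<135)&(hsv[:,:,1]>100)).astype(np.uint8)
    n,l=cv2.connectedComponents(m); k=[l[r,c] for r in range(int(rc[0])-12,int(rc[0])+13) for c in range(int(rc[1])-8,int(rc[1])+9)]
    k=np.bincount([v for v in k if v]).argmax(); return (l==k).astype(np.uint8)
E
cat > m2.py <<'E'
from h import *
np.set_printoptions(precision=2,suppress=True)
ims={c:grab_frame(c) for c in('scene','top')}
ms={'scene':casemask(ims['scene'],(280,386)),'top':casemask(ims['top'],(223,149))}
print({k:(v.sum(),cv2.boundingRect(v)) for k,v in ms.items()})
for cams in (('scene','top'),('scene',),('top',)):
    mm={c:ms[c] for c in cams}
    print(cams,*min((fit(mm,[460,285,y,60,44,50],[0,1,2]) for y in(0,.4,.8,1.2,-.4,-.8,-1.2,1.57)),key=lambda r:r[1]))
print('free',*min((fit(ms,[460,285,y,60,44,50],[0,1,2,3,4,5]) for y in(0,.4,.8,1.2,-.4,-.8,-1.2,1.57)),key=lambda r:r[1]))
S={}
for c in ims:
    r=regions_of(c,'clamp')[0]; m=r['pixels'].astype(np.uint8); print(c,r['conf'],m.sum(),cv2.boundingRect(m))
    S[c]=support(hullpts(m))
for k in (['scene','top'],['scene'],['top']):
    p,e,f=fitcl({c:S[c] for c in k},[540,-40,1.45]);print(k,p,e)
    print(' bed',cl2w(p,92),'trig',cl2w(p,-54),'handle',cl2w(p,-108))
E
python3 m2.py 2>&1 | tail -15; python3 -c "
from h import *
s=read_state();print(s['time_s'],s['orientation']);print(Ro.from_rotvec(s['orientation']).as_matrix().round(3))"
```

```text
{'scene': (np.uint64(541), (373, 263, 30, 33)), 'top': (np.uint64(198), (138, 213, 22, 21))}
('scene', 'top') [464.12 288.76   0.31  60.    44.    50.  ] 3.2454493998289595
('scene',) [464.07 289.45   0.25  60.    44.    50.  ] 4.2217692709470604
('top',) [464.54 287.01   0.39  60.    44.    50.  ] 1.6660178606305907
free [462.91 289.1   -1.27  35.66  50.05  42.07] 1.3491202652177798
scene 0.94 4101 (226, 149, 97, 122)
top 0.78 2840 (194, 182, 101, 41)
['scene', 'top'] [531.65  -6.83   1.43] 1.1218820817331885
 bed [544.81  84.22] trig [523.92 -60.28] handle [ 516.19 -113.72]
['scene'] [530.29  -7.36   1.42] 1.2434192002713464
 bed [544.13  83.59] trig [522.16 -60.74] handle [ 514.03 -114.13]
['top'] [532.94  -6.62   1.44] 0.8957896149184773
 bed [545.2   84.56] trig [525.74 -60.14] handle [ 518.54 -113.66]
1.8 [-3.11722104e+00 -3.89867173e-01  2.53508530e-06]
[[ 0.969  0.246 -0.   ]
 [ 0.246 -0.969  0.   ]
 [ 0.    -0.    -1.   ]]
```

```bash
cat > m3.py <<'E'
from h import *
np.set_printoptions(precision=2,suppress=True)
ms={}
for c,rc in(('scene',(276,388)),('top',(222,150))):
    grab_frame(c)
    rr=regions_of(c,'case'); r=min(rr,key=lambda r:np.hypot(*(np.array(r['at'])-rc)))
    ms[c]=r['pixels'].astype(np.uint8); print(c,r['at'],r['conf'],ms[c].sum(),cv2.boundingRect(ms[c]))
Y=(0,.4,.8,1.2,-.4,-.8,-1.2,1.57)
for cams in (('scene','top'),('scene',),('top',)):
    mm={c:ms[c] for c in cams}
    for r in sorted((fit(mm,[460,285,y,60,44,50],[0,1,2]) for y in Y),key=lambda r:r[1])[:5:2]: print(cams,*r)
print('free',*min((fit(ms,[460,285,y,60,44,50],[0,1,2,3,4,5]) for y in Y),key=lambda r:r[1]))
E
python3 m3.py|tail -15
```

```text
scene [277.7, 388.2] 0.76 893 (372, 255, 32, 42)
top [223.4, 150.2] 0.76 359 (139, 214, 22, 22)
('scene', 'top') [460.8  285.07   0.38  60.    44.    50.  ] 1.4001906328255813
('scene', 'top') [460.8  285.07   0.38  60.    44.    50.  ] 1.400190643520647
('scene', 'top') [460.8  285.07   0.38  60.    44.    50.  ] 1.4001906723834483
('scene',) [461.37 285.4    0.39  60.    44.    50.  ] 1.446833476897871
('scene',) [461.37 285.4    0.39  60.    44.    50.  ] 1.4468334770247708
('scene',) [461.37 285.4    0.39  60.    44.    50.  ] 1.4468334772527367
('top',) [460.24 284.43   0.34  60.    44.    50.  ] 1.3187299341071583
('top',) [460.24 284.43   0.34  60.    44.    50.  ] 1.3187299349398192
('top',) [460.24 284.43   0.34  60.    44.    50.  ] 1.3187299349944346
free [460.48 285.29   0.4   54.08  40.76  47.28] 0.4846992276781198
```

arm_command(
  motion=[
    [0,0,0,48,37,0,100],
    [0,0,0,48,37,0,100],
    [0,0,0,48,37,0,100],
    [0,0,0,48,37,0,100],
    [0,0,0,48,37,0,100],
    [0,0,0,48,37,0,100],
    [0,0,0,48,37,0,100],
    [0,0,0,13,50,0,100],
    [0,0,0,13,50,0,100],
    [0,0,0,13,50,0,100],
  ],
)

```text
time_s: 3.25
tool_pos: [516.9, -146.6, 231.3]
orientation: [-3.117, -0.39, -0.0]
wrist_force: [0.2, -0.2, 0.5]
finger_gap: 85.4
finger_force: 0.0
```

arm_command(
  motion=[
    [0,0,0,13,50,0,100],
    [0,0,0,13,50,0,100],
    [0,0,0,13,50,0,100],
    [0,0,0,-17,48,0,100],
    [0,0,0,-17,48,0,100],
    [0,0,0,-17,48,0,100],
    [0,0,0.068,-17,48,0,100],
    [0,0,0.068,-17,48,0,100],
    [0,0,0,-15,40,0,100],
    [0,0,0,0,0,0,100],
  ],
)

```text
time_s: 4.5
tool_pos: [454.1, 284.6, 231.1]
orientation: [-3.081, -0.607, 0.001]
wrist_force: [0.7, -0.4, -0.4]
finger_gap: 85.5
finger_force: 0.0
```

arm_command(
  motion=[
    [0,0,0,7,0,-40,100],
    [0,0,0,0,0,-50,100],
    [0,0,0,0,0,-50,100],
    [0,0,0,0,0,-45,100],
    [0,0,0,0,0,-34,100],
    [0,0,0,0,0,0,100],
    [0,0,0,0,0,0,40],
    [0,0,0,0,0,0,30],
    [0,0,0,0,0,0,30],
    [0,0,0,0,0,0,30],
  ],
)

```text
time_s: 5.75
tool_pos: [463.1, 282.1, 13.7]
orientation: [-3.083, -0.601, -0.003]
wrist_force: [-1.3, 0.2, 15.0]
finger_gap: 43.3
finger_force: 61.0
```

arm_command(
  motion=[
    [0,0,0,0,0,10,30],
    [0,0,0,0,0,40,30],
    [0,0,0,0,0,60,30],
    [0,0,0,0,0,30,30],
    [0,0,0,0,0,0,30],
    [0,0,0,0,0,0,30],
  ],
)

```text
time_s: 6.5
tool_pos: [462.3, 281.6, 152.0]
orientation: [3.084, 0.601, -0.001]
wrist_force: [0.4, 0.1, -2.0]
finger_gap: 43.5
finger_force: 61.6
```

```bash
cat > m4.py <<'E'
from h import *
np.set_printoptions(precision=2,suppress=True)
s=read_state();T=np.array(s['tool_pos']);Rm=Ro.from_rotvec(s['orientation']).as_matrix();print(s['time_s'],T,s['wrist_force'],s['wrist_torque'])
save('scene','s1.png');save('top','t1.png')
a=cv2.imread('pics/s1.png');b=cv2.imread('pics/t1.png')
cv2.imwrite('pics/v1.png',np.hstack([cv2.resize(a[150:310,300:450],None,fx=2.6,fy=2.6,interpolation=2),cv2.resize(b[150:310,90:240],None,fx=2.6,fy=2.6,interpolation=2)]))
for c in('scene','top'):
    for q in('case',):
        print(c,[(np.round(r['at'],1),round(r['conf'],2)) for r in spot_point(c,q)])
    print('tcp px',proj(c,T))
E
python3 m4.py
```

```text
6.5 [462.3  281.6  151.97] [ 0.39  0.07 -1.96] [ 0.01  0.05 -0.03]
scene [(array([232.2, 401.6]), 0.83), (array([249.4, 398.1]), 0.7), (array([323.3, 372.1]), 0.64)]
tcp px [226.8  401.49]
top [(array([262.6, 165.8]), 0.86), (array([217.3, 138.6]), 0.55), (array([194.6, 138.2]), 0.47)]
tcp px [221.4  136.02]
```

View pics/v1.png

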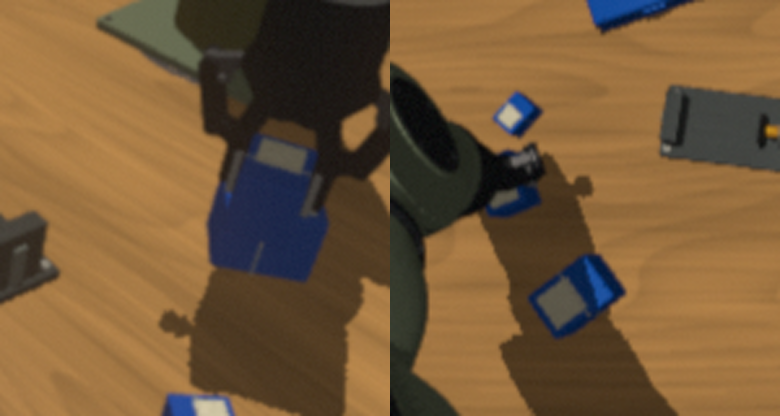

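arm_command(
  motion=[
    [0,0,0.174,14,-33,0,30],
    [0,0,0.174,14,-33,0,30],
    [0,0,0.174,14,-33,0,30],
    [0,0,0.174,14,-33,0,30],
    [0,0,0.174,14,-33,-20,30],
    [0,0,0.175,13,-32,-20,30],
    [0,0,0,0,0,0,30],
    [0,0,0,0,0,0,30],
  ],
)

```text
time_s: 7.7
tool_pos: [545.3, 85.3, 112.1]
orientation: [-2.373, -2.057, 0.0]
wrist_force: [0.0, -0.1, -1.2]
finger_gap: 43.8
finger_force: 61.6
```

```bash
cat > m5.py <<'E'
from h import *
import sys
np.set_printoptions(precision=2,suppress=True)
s=read_state();T=np.array(s['tool_pos']);Rm=Ro.from_rotvec(s['orientation']).as_matrix();yaw=np.arctan2(Rm[1,0],Rm[0,0]);print(s['time_s'],T,'yaw',yaw,s['wrist_force'])
z0=T[2]-13.7
im=grab_frame('scene')
pr=proj('scene',[T[0],T[1],z0+25])
rr=regions_of('scene','case'); r=min(rr,key=lambda r:np.hypot(*(np.array(r['at'])-pr)))
m=r['pixels'].astype(np.uint8);print(r['conf'],r['at'],pr,m.sum(),cv2.boundingRect(m))
print('spot',[(np.round(r['at'],1),round(r['conf'],2),at_z('scene',r['at'],z0)) for r in spot_point('scene','case')])
out=np.ascontiguousarray(im[:,:,::-1]);k=4
r0,c0=int(pr[0])-80,int(pr[1])-90
v=cv2.resize(out[r0:r0+150,c0:c0+180],None,fx=k,fy=k,interpolation=2)
P=boxpts([T[0],T[1],yaw,60,44,50],z0)
for i in range(8):
    for j in range(i):
        if bin(i^j).count('1')==1:
            a,b=[tuple(int(round((q[::-1][n]+.5-[c0,r0][n])*k)) for n in(0,1)) for q in(proj('scene',P[i]),proj('scene',P[j]))]
            cv2.line(v,a,b,(0,255,0),1)
cv2.imwrite('pics/'+sys.argv[1],v)
E
python3 m5.py v2.png
```

```text
7.7 [545.33  85.26 112.1 ] yaw 1.4284866987709428 [ 0.04 -0.09 -1.15]
0.61 [209.3, 301.3] [204.46 294.5 ] 595 (284, 190, 29, 33)
spot [(array([322.1, 371.6]), 0.89, array([637.66, 355.41,  98.4 ])), (array([213.2, 296.9]), 0.7, array([538.11,  88.57,  98.4 ])), (array([246.4, 395.1]), 0.65, array([457.17, 280.04,  98.4 ]))]
```

View pics/v2.png

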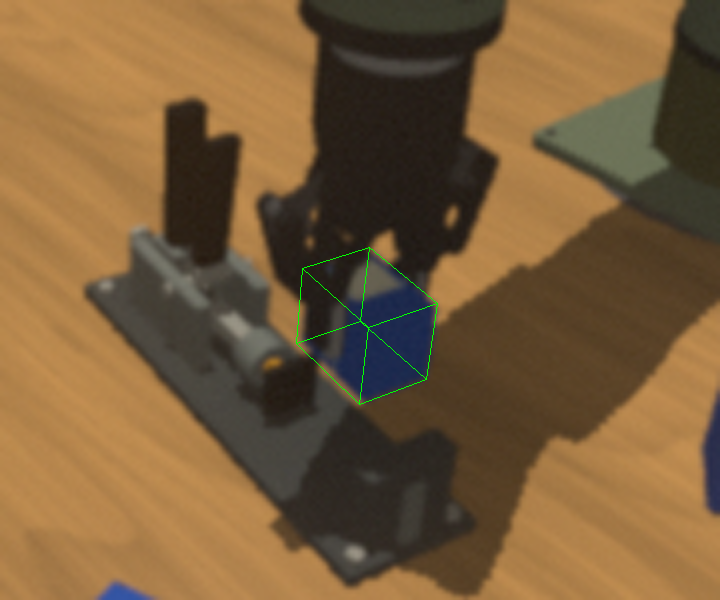

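The picture shows the case hanging level over the bed, ahead of the pad at about (290, 390) in the crop. Its edges match the predicted box outline. The fixed jaw at about (400, 500) is clear. I'll lower it.

arm_command(
  motion=[
    [0,0,0,-1,-2,-30,30],
    [0,0,0,0,0,-30,30],
    [0,0,0,0,0,-18,30],
    [0,0,0,0,0,-6,30],
    [0,0,0,0,0,0,30],
    [0,0,0,0,0,-2,30],
    [0,0,0,0,0,0,30],
  ],
)

```text
time_s: 8.72
tool_pos: [544.8, 82.8, 26.7]
orientation: [2.372, 2.059, 0.001]
wrist_force: [-0.3, 0.2, -1.4]
finger_gap: 42.7
finger_force: 61.8
```

```bash
python3 m5.py v3.png
```

```text
8.725 [544.79  82.76  26.68] yaw 1.429675930901778 [-0.27  0.19 -1.4 ]
0.64 [231.0, 296.0] [233.89 290.54] 338 (283, 219, 25, 31)
spot [(array([321.2, 373. ]), 0.89, array([568.38, 330.22,  12.98])), (array([242.5, 291.8]), 0.84, array([541.87,  86.97,  12.98])), (array([246.9, 393.7]), 0.75, array([362.72, 239.66,  12.98]))]
```

View pics/v3.png

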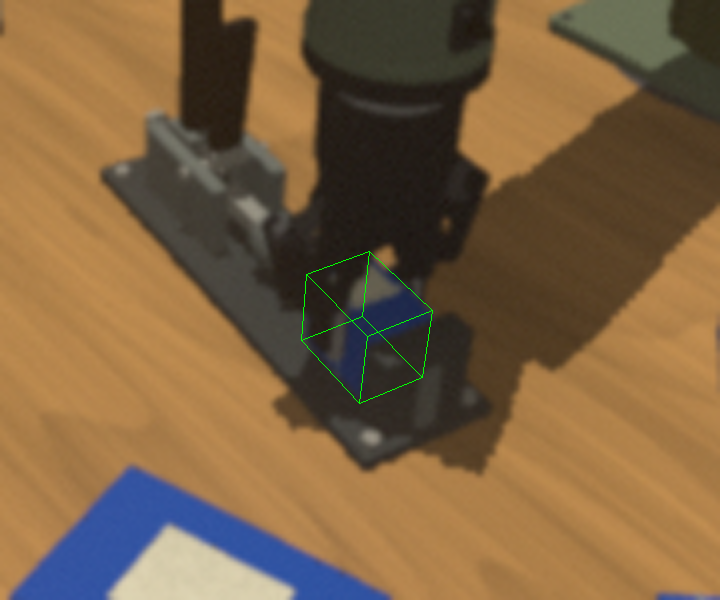

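arm_command(
  motion=[
    [0,0,0,0,1,-2,30],
    [0,0,0,0,0,-1,30],
    [0,0,0,0,0,0,30],
    [0,0,0,0,0,0,30],
  ],
)

```text
time_s: 9.38
tool_pos: [544.6, 83.9, 23.7]
orientation: [2.372, 2.059, 0.0]
wrist_force: [-2.5, 0.3, 11.3]
finger_gap: 43.3
finger_force: 63.2
```

arm_command(
  motion=[
    [0,0,0,0,0,0,60],
    [0,0,0,0,0,0,100],
    [0,0,0,0,0,0,100],
    [0,0,0,0,0,0,100],
    [0,0,0,0,0,15,100],
    [0,0,0,0,0,45,100],
    [0,0,0,0,0,60,100],
    [0,0,0,0,0,60,100],
    [0,0,0,0,0,30,100],
    [0,0,0,0,0,0,100],
  ],
)

```text
time_s: 10.62
tool_pos: [545.1, 83.8, 236.2]
orientation: [2.371, 2.058, 0.006]
wrist_force: [-0.3, 0.0, -0.9]
finger_gap: 85.6
finger_force: 0.0
```

arm_command(
  motion=[
    [0,0,-0.175,-2,-19,0,100],
    [0,0,-0.175,-2,-19,0,100],
    [0,0,-0.175,-2,-19,0,100],
    [0,0,-0.175,-3,-19,0,100],
    [0,0,-0.175,-3,-19,0,100],
    [0,0,-0.175,-3,-19,0,100],
    [0,0,-0.175,-3,-19,0,100],
    [0,0,-0.175,-3,-19,0,100],
    [0,0,-0.171,-3,-20,0,100],
    [0,0,0,0,0,0,100],
  ],
)

```text
time_s: 11.88
tool_pos: [520.0, -89.2, 233.0]
orientation: [3.133, -0.225, -0.001]
wrist_force: [-0.1, 0.5, -0.6]
finger_gap: 85.5
finger_force: 0.0
```

```bash
cat > m6.py <<'E'
from h import *
np.set_printoptions(precision=2,suppress=True)
s=read_state();T=np.array(s['tool_pos']);Rm=Ro.from_rotvec(s['orientation']).as_matrix();print(s['time_s'],T,'yaw',np.arctan2(Rm[1,0],Rm[0,0]),s['wrist_force'],s['qpos'])
grab_frame('scene')
rr=regions_of('scene','case'); r=min(rr,key=lambda r:np.hypot(*(np.array(r['at'])-[233,291])))
m=r['pixels'].astype(np.uint8);print(r['conf'],cv2.boundingRect(m))
print('spot',[(np.round(r['at'],1),at_z('scene',r['at'],10)) for r in spot_point('scene','case')])
a=cv2.resize(np.ascontiguousarray(grab_frame('scene')[100:275,190:350,::-1]),None,fx=3,fy=3,interpolation=2)
b=cv2.resize(np.ascontiguousarray(grab_frame('top')[150:240,180:280,::-1]),None,fx=3,fy=3,interpolation=2)
o=np.zeros((525,780,3),np.uint8);o[:,:480]=a;o[:270,480:]=b;cv2.imwrite('pics/v4.png',o)
E
python3 m6.py
```

```text
11.875 [520.02 -89.24 233.05] yaw -0.14351543931999772 [-0.07  0.45 -0.55] [ 0.04  0.64  0.12  1.66 -0.1   0.85 -1.51]
0.68 (277, 218, 31, 34)
spot [(array([246.6, 397.3]), array([351.6, 242.8,  10. ])), (array([319.4, 372.9]), array([562.97, 326.89,  10.  ])), (array([244.3, 291.6]), array([544.02,  88.93,  10.  ]))]
```

View pics/v4.png

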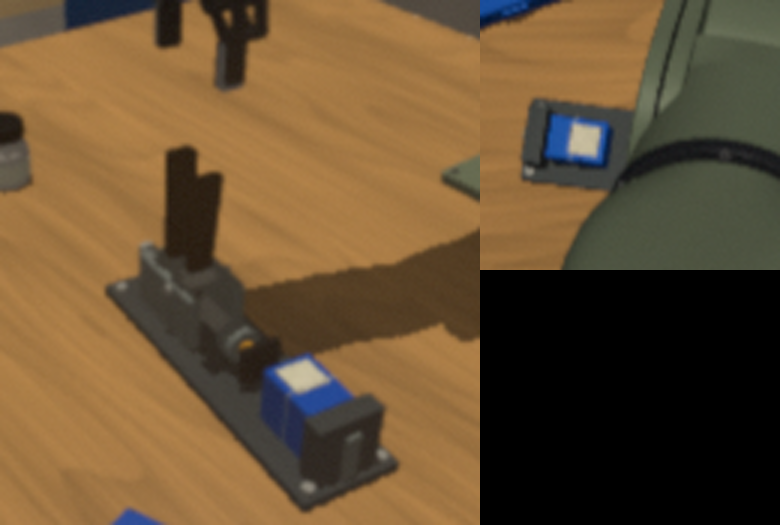

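The case stands square on the bed, close to the fixed jaw, and the pad is still clear of it. The gripper is above the handle and trigger. I'll go down over both of them.

arm_command(
  motion=[
    [0,0,0,0,1,-30,100],
    [0,0,0,0,0,-30,100],
    [0,0,0,0,0,-20,100],
    [0,0,0,0,0,-20,100],
    [0,0,0,0,0,-15,100],
    [0,0,0,0,0,-7,100],
    [0,0,0,0,0,0,100],
  ],
)

```text
time_s: 13.0
tool_pos: [520.6, -87.2, 111.2]
orientation: [-3.134, 0.221, 0.0]
wrist_force: [-0.7, -1.0, 0.5]
finger_gap: 85.2
finger_force: 0.0
```

arm_command(
  motion=[
    [0,0,0,-1,-4,0,100],
    [0,0,0,0,-3,0,100],
    [0,0,0,0,-1,0,100],
    [0,0,0,0,0,0,100],
  ],
)

```text
time_s: 13.5
tool_pos: [519.6, -95.4, 111.4]
orientation: [-3.134, 0.222, -0.0]
wrist_force: [-0.3, -0.2, -0.8]
finger_gap: 85.3
finger_force: 0.0
```

arm_command(
  motion=[
    [0,0,0,0,0,0,85],
    [0,0,0,0,0,0,85],
  ],
)

```text
time_s: 13.75
tool_pos: [519.7, -94.8, 111.3]
orientation: [-3.133, 0.221, -0.0]
wrist_force: [0.4, 3.8, 1.3]
finger_gap: 72.8
finger_force: 1.5
```

arm_command(
  motion=[
    [0,0,0,0,0,0,75],
    [0,0,0,0,0,0,75],
  ],
)

```text
time_s: 14.0
tool_pos: [519.7, -95.1, 111.3]
orientation: [-3.134, 0.221, -0.0]
wrist_force: [1.8, 3.1, 0.7]
finger_gap: 64.5
finger_force: 0.0
```

arm_command(
  motion=[
    [0,0,0,0,0,0,65],
    [0,0,0,0,0,0,65],
  ],
)

```text
time_s: 14.25
tool_pos: [519.6, -95.3, 111.2]
orientation: [-3.134, 0.222, 0.0]
wrist_force: [1.5, 3.7, -0.2]
finger_gap: 55.6
finger_force: 0.0
```

arm_command(
  motion=[
    [0,0,0,0,0,0,55],
    [0,0,0,0,0,0,55],
  ],
)

```text
time_s: 14.5
tool_pos: [519.7, -94.8, 111.4]
orientation: [-3.133, 0.221, -0.0]
wrist_force: [0.7, 5.6, 4.3]
finger_gap: 46.8
finger_force: 3.1
```

arm_command(
  motion=[
    [0,0,0,0,0,0,49],
    [0,0,0,0,0,0,49],
  ],
)

```text
time_s: 14.75
tool_pos: [519.8, -94.6, 111.5]
orientation: [-3.133, 0.221, -0.001]
wrist_force: [0.7, 6.4, 5.6]
finger_gap: 41.8
finger_force: 4.0
```

arm_command(
  motion=[
    [0,0,0,0,0,0,45],
    [0,0,0,0,0,0,45],
  ],
)

```text
time_s: 15.0
tool_pos: [519.9, -94.7, 111.5]
orientation: [-3.133, 0.221, -0.001]
wrist_force: [0.3, 7.3, 7.3]
finger_gap: 38.3
finger_force: 5.9
```

arm_command(
  motion=[
    [0,0,0,0,0,0,42],
    [0,0,0,0,0,0,42],
    [0,0,0,0,0,0,42],
  ],
)

```text
time_s: 15.38
tool_pos: [519.8, -94.9, 111.7]
orientation: [-3.133, 0.221, -0.001]
wrist_force: [-0.6, 3.3, 11.2]
finger_gap: 36.8
finger_force: 41.5
```

```bash
cat > m7.py <<'E'
from h import *
import sys
np.set_printoptions(precision=1,suppress=True)
p=[531.65,-6.83,1.43]
def clx(rc,z): # clamp x from image point on mid plane y=0
    o,d=ray('scene',rc); n=np.array([-np.sin(p[2]),np.cos(p[2])]); k=((np.array(p[:2])-o[:2])@n)/(d[:2]@n); X=o+k*d
    return (X[:2]-p[:2])@[np.cos(p[2]),np.sin(p[2])],X[2]
im=grab_frame('scene')
for q in('pad_front','pad_face','jaw_cup','trigger_grip','case','fixed_jaw'):
    for r in spot_point('scene',q)[:3]:
        X=at_z('scene',r['at'],{'trigger_grip':135,'case':10,'fixed_jaw':10}.get(q,35)); print(q,round(r['conf'],2),np.round(r['at'],1),'clamp',(X[:2]-p[:2])@[np.cos(p[2]),np.sin(p[2])],(X[:2]-p[:2])@[-np.sin(p[2]),np.cos(p[2])])
print(read_state()['time_s'])
if len(sys.argv)>1: cv2.imwrite('pics/'+sys.argv[1],cv2.resize(np.ascontiguousarray(im[150:265,220:340,::-1]),None,fx=5,fy=5,interpolation=2))
E
python3 m7.py v5.png
```

```text
pad_front 0.54 [223.9 280.4] clamp 46.8341675912619 1.3325402407857572
pad_face 0.59 [216.8 277.1] clamp 20.390129728107397 9.437128457398073
pad_face 0.2 [191.4 257.5] clamp -97.07268633649892 23.74510048199165
jaw_cup 0.68 [220.7 274.9] clamp 30.443307119647937 -3.598165692725933
jaw_cup 0.61 [217.4 277.2] clamp 22.470083737482486 8.35023449494532
trigger_grip 0.47 [164.3 255.5] clamp -77.55120264054189 2.6556497918601596
case 0.93 [245.1 293.7] clamp 101.10279320749993 3.8991190362720305
case 0.92 [322.3 371.8] clamp 338.2480446619425 9.400313589304885
case 0.89 [249. 392.] clamp 221.4568307474886 195.97360332531056
fixed_jaw 0.97 [254.7 296.6] clamp 129.67011643726562 -8.72141018405059
15.725
```

View pics/v5.png

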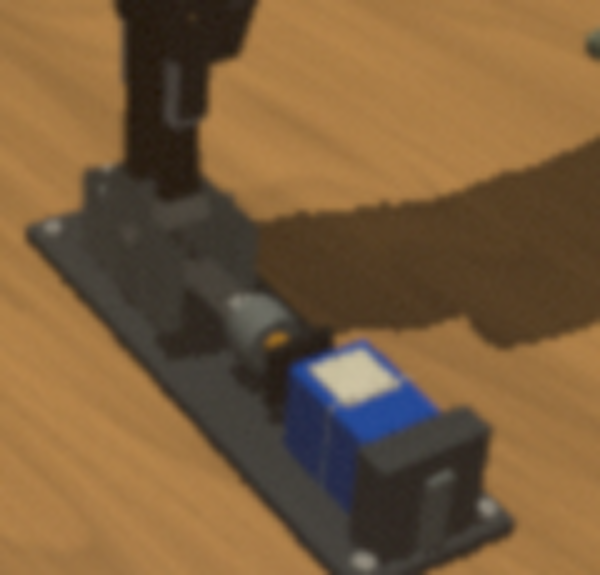

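The first squeeze is complete: gap 36.8 mm and on the stop. The picture shows the pad, at crop (310, 340), just short of the case, with the full brass stem still showing. Now I'll release and pump again.

arm_command(
  motion=[
    [0,0,0,0,0,0,70],
    [0,0,0,0,0,0,100],
    [0,0,0,0,0,0,100],
    [0,0,0,0,0,0,100],
    [0,0,0,0,0,0,80],
    [0,0,0,0,0,0,70],
    [0,0,0,0,0,0,65],
    [0,0,0,0,0,0,65],
  ],
)

```text
time_s: 16.73
tool_pos: [519.6, -95.2, 111.2]
orientation: [-3.134, 0.221, -0.0]
wrist_force: [0.9, 4.2, 1.1]
finger_gap: 55.6
finger_force: 0.0
```

arm_command(
  motion=[
    [0,0,0,0,0,0,58],
    [0,0,0,0,0,0,58],
  ],
)

```text
time_s: 16.98
tool_pos: [519.7, -94.8, 111.4]
orientation: [-3.133, 0.221, -0.0]
wrist_force: [1.4, 6.0, 4.1]
finger_gap: 49.4
finger_force: 3.0
```

arm_command(
  motion=[
    [0,0,0,0,0,0,52],
    [0,0,0,0,0,0,52],
  ],
)

```text
time_s: 17.23
tool_pos: [519.8, -94.6, 111.4]
orientation: [-3.133, 0.221, -0.0]
wrist_force: [0.9, 7.6, 5.4]
finger_gap: 44.3
finger_force: 3.9
```

arm_command(
  motion=[
    [0,0,0,0,0,0,48],
    [0,0,0,0,0,0,48],
  ],
)

```text
time_s: 17.48
tool_pos: [519.8, -94.5, 111.5]
orientation: [-3.133, 0.221, -0.001]
wrist_force: [1.4, 7.7, 6.4]
finger_gap: 40.7
finger_force: 4.2
```

arm_command(
  motion=[
    [0,0,0,0,0,0,45],
    [0,0,0,0,0,0,45],
  ],
)

```text
time_s: 17.73
tool_pos: [519.8, -94.7, 111.5]
orientation: [-3.133, 0.221, -0.001]
wrist_force: [0.8, 6.3, 7.6]
finger_gap: 38.6
finger_force: 5.9
```

```bash
python3 m7.py v6.png
```

```text
pad_front 0.62 [225.9 282.6] clamp 55.48171411863985 1.7756008175345055
pad_face 0.39 [219.6 281.8] clamp 34.938744230477724 13.45035056324223
jaw_cup 0.54 [223.7 274.9] clamp 39.91229617950359 -9.809199359025243
trigger_grip 0.59 [165.  254.7] clamp -75.49440607921295 -0.8600964230724751
case 0.92 [247.  398.4] clamp 224.07523642904107 214.49058293382808
case 0.81 [321.  373.4] clamp 337.72233376980336 14.067259780377015
case 0.76 [244.1 293.7] clamp 98.35813105449822 5.880206925264726
fixed_jaw 0.94 [253.2 298.8] clamp 128.22708640240043 -1.537502477115524
18.075
```

View pics/v6.png

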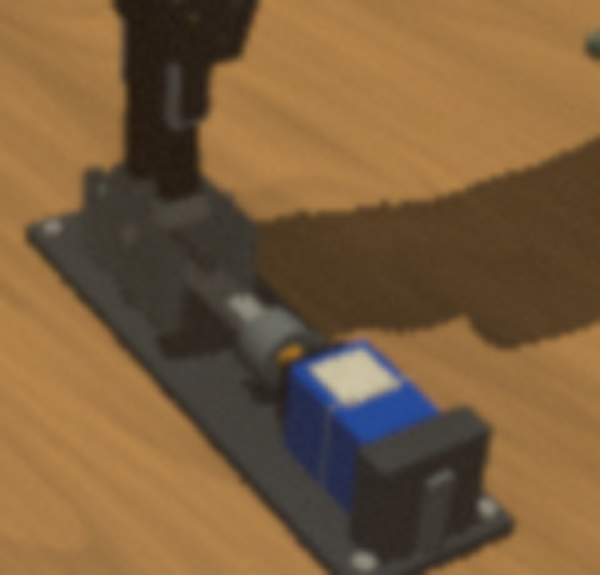

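The second squeeze is done. The pad is now right behind the case at crop (315, 345), and the case has not moved. That was my tenth and last picture, so from here I'll track the brass stem's length, the case shift and the trigger force as numbers. I'll also move the gripper 2 mm toward the trigger, so only that finger loads the wrist sensor.

```bash
cat > m8.py <<'E'
from h import *
import sys,os
np.set_printoptions(precision=2,suppress=True)
p=[531.65,-6.83,1.43]
im=np.mean([grab_frame('scene').astype(np.float32) for _ in range(2)],0)
hsv=cv2.cvtColor(im.astype(np.uint8),cv2.COLOR_RGB2HSV).astype(int)
# orange score: saturation-weighted, clamp area only
r0,r1,c0,c1=205,240,255,300
sub=im[r0:r1,c0:c1]; w=np.clip(sub[:,:,0]-sub[:,:,2]-60,0,None)*(hsv[r0:r1,c0:c1,1]>150)
yy,xx=np.mgrid[r0:r1,c0:c1]
axis=lambda x:proj('scene',[*cl2w(p,x),35+4.])
if w.sum()>0:
    mu=np.array([(w*yy).sum(),(w*xx).sum()])/w.sum(); a,b=axis(20),axis(60); u=(b-a)/np.linalg.norm(b-a)
    s=(yy-mu[0])*u[0]+(xx-mu[1])*u[1]; print('brass score',w.sum(),'n',(w>0).sum(),'centroid',mu,'std along',np.sqrt((w*s*s).sum()/w.sum()),'px/mm',np.linalg.norm(b-a)/40)
g=cv2.cvtColor(im.astype(np.uint8),cv2.COLOR_RGB2GRAY).astype(np.float32)
box=(214,240,284,306)
if not os.path.exists('ref.npy'): np.save('ref.npy',im)
ref=np.load('ref.npy').astype(np.uint8)
def blueprof(i):
    h=i.astype(np.float32); b=np.clip(h[:,:,2]-h[:,:,0]-20,0,None)[212:262,272:322]; Y,X=np.mgrid[212:262,272:322]; return np.array([(b*Y).sum(),(b*X).sum()])/b.sum(),b.sum()
print('blue now',*blueprof(im),'ref',*blueprof(ref))
for q in('pad_front','pad_face','jaw_cup'):
    for r in spot_point('scene',q)[:1]:
        X=at_z('scene',r['at'],35);print(q,round(r['conf'],2),(X[:2]-p[:2])@[np.cos(p[2]),np.sin(p[2])])
s=read_state();print(s['time_s'],s['wrist_force'],s['finger_gap'],s['finger_force'])
E
python3 m8.py
```

```text
brass score 250.5 n 9 centroid [220.12 277.72] std along 0.5958521515826841 px/mm 0.32947531266859287
blue now [231.96 292.14] 16551.0 ref [231.96 292.15] 16538.0
pad_front 0.4 63.64187446419512
pad_face 0.5 31.20934402980557
jaw_cup 0.7 60.03732092534903
18.325 [-0.02  6.96  7.18] 38.49855353005084 5.862092477618717
```

arm_command(
  motion=[
    [0,0,0,0,0,0,70],
    [0,0,0,0,-2,0,100],
    [0,0,0,0,0,0,100],
    [0,0,0,0,0,0,100],
    [0,0,0,0,0,0,80],
    [0,0,0,0,0,0,70],
    [0,0,0,0,0,0,68],
    [0,0,0,0,0,0,68],
  ],
)

```text
time_s: 19.32
tool_pos: [519.6, -97.1, 111.2]
orientation: [-3.134, 0.221, -0.0]
wrist_force: [1.7, 4.5, -0.1]
finger_gap: 58.2
finger_force: 0.0
```

arm_command(
  motion=[
    [0,0,0,0,0,0,62],
    [0,0,0,0,0,0,62],
    [0,0,0,0,0,0,62],
  ],
)

```text
time_s: 19.7
tool_pos: [519.7, -96.7, 111.4]
orientation: [-3.133, 0.221, -0.0]
wrist_force: [-0.0, 7.2, 4.8]
finger_gap: 52.7
finger_force: 3.4
```

arm_command(
  motion=[
    [0,0,0,0,0,0,58],
    [0,0,0,0,0,0,58],
    [0,0,0,0,0,0,58],
  ],
)

```text
time_s: 20.08
tool_pos: [519.8, -96.5, 111.4]
orientation: [-3.133, 0.221, -0.0]
wrist_force: [0.0, 7.7, 6.5]
finger_gap: 49.5
finger_force: 4.2
```

```bash
python3 m8.py
```

```text
brass score 108.5 n 5 centroid [221.63 279.69] std along 0.40437433382177007 px/mm 0.32947531266859287
blue now [232.44 292.68] 14685.5 ref [231.96 292.15] 16538.0
pad_front 0.44 65.25088193516694
jaw_cup 0.55 -355.7744457676003
20.325 [0.38 7.84 7.19] 49.737499664903346 4.2279365012655035
```

arm_command(
  motion=[
    [0,0,0,0,0,0,55],
    [0,0,0,0,0,0,55],
    [0,0,0,0,0,0,55],
  ],
)

```text
time_s: 20.7
tool_pos: [519.9, -96.4, 111.5]
orientation: [-3.133, 0.22, -0.001]
wrist_force: [0.1, 9.3, 7.3]
finger_gap: 47.5
finger_force: 4.8
```

arm_command(
  motion=[
    [0,0,0,0,0,0,52],
    [0,0,0,0,0,0,52],
    [0,0,0,0,0,0,52],
  ],
)

```text
time_s: 21.08
tool_pos: [519.9, -96.2, 111.6]
orientation: [-3.132, 0.22, -0.001]
wrist_force: [0.9, 9.9, 8.2]
finger_gap: 44.4
finger_force: 5.5
```

```bash
python3 m8.py
```

```text
brass score 23.5 n 1 centroid [216. 291.] std along 0.0 px/mm 0.32947531266859287
blue now [232.42 292.68] 14669.5 ref [231.96 292.15] 16538.0
pad_front 0.58 63.40811113606759
jaw_cup 0.56 67.60736176374898
21.325 [-0.06 10.15  8.49] 44.94032046503228 5.538556018582312
```

arm_command(
  motion=[
    [0,0,0,0,0,0,49],
    [0,0,0,0,0,0,49],
    [0,0,0,0,0,0,49],
  ],
)

```text
time_s: 21.7
tool_pos: [520.0, -96.0, 111.6]
orientation: [-3.132, 0.22, -0.001]
wrist_force: [0.8, 10.6, 10.2]
finger_gap: 42.0
finger_force: 6.3
```

arm_command(
  motion=[
    [0,0,0,0,0,0,70],
    [0,0,0,0,0,0,100],
    [0,0,0,0,0,0,100],
    [0,0,0,0,0,0,100],
    [0,0,0,0,0,0,85],
    [0,0,0,0,0,0,80],
    [0,0,0,0,0,0,80],
  ],
)

```text
time_s: 22.58
tool_pos: [519.7, -97.0, 111.3]
orientation: [-3.133, 0.221, -0.0]
wrist_force: [0.9, 5.6, 1.9]
finger_gap: 68.4
finger_force: 0.3
```

arm_command(
  motion=[
    [0,0,0,0,0,0,75],
    [0,0,0,0,0,0,75],
  ],
)

```text
time_s: 22.82
tool_pos: [519.7, -96.9, 111.3]
orientation: [-3.133, 0.221, -0.0]
wrist_force: [1.8, 5.9, 1.5]
finger_gap: 64.3
finger_force: 0.0
```

arm_command(
  motion=[
    [0,0,0,0,0,0,71],
    [0,0,0,0,0,0,71],
  ],
)

```text
time_s: 23.08
tool_pos: [519.7, -96.8, 111.2]
orientation: [-3.133, 0.221, -0.0]
wrist_force: [2.0, 6.7, 1.0]
finger_gap: 60.6
finger_force: 0.0
```

arm_command(
  motion=[
    [0,0,0,0,0,0,68],
    [0,0,0,0,0,0,68],
  ],
)

```text
time_s: 23.32
tool_pos: [519.7, -96.8, 111.3]
orientation: [-3.133, 0.221, -0.0]
wrist_force: [1.1, 6.6, 0.3]
finger_gap: 58.0
finger_force: 0.0
```

arm_command(
  motion=[
    [0,0,0,0,0,0,65],
    [0,0,0,0,0,0,65],
  ],
)

```text
time_s: 23.58
tool_pos: [519.7, -96.7, 111.3]
orientation: [-3.133, 0.221, -0.0]
wrist_force: [1.1, 7.2, 0.7]
finger_gap: 55.3
finger_force: 0.1
```

arm_command(
  motion=[
    [0,0,0,0,0,0,62],
    [0,0,0,0,0,0,62],
  ],
)

```text
time_s: 23.82
tool_pos: [519.8, -96.1, 111.4]
orientation: [-3.132, 0.22, -0.0]
wrist_force: [0.9, 10.2, 5.6]
finger_gap: 53.0
finger_force: 4.1
```

arm_command(
  motion=[
    [0,0,0,0,0,0,58],
    [0,0,0,0,0,0,58],
  ],
)

```text
time_s: 24.08
tool_pos: [520.0, -95.6, 111.5]
orientation: [-3.132, 0.219, -0.001]
wrist_force: [1.2, 13.9, 9.0]
finger_gap: 49.5
finger_force: 6.9
```

arm_command(
  motion=[
    [0,0,0,0,0,0,54],
    [0,0,0,0,0,0,54],
  ],
)

```text
time_s: 24.32
tool_pos: [520.1, -95.2, 111.7]
orientation: [-3.131, 0.219, -0.001]
wrist_force: [1.2, 16.1, 12.5]
finger_gap: 46.4
finger_force: 8.4
```

arm_command(
  motion=[
    [0,0,0,0,0,0,50],
    [0,0,0,0,0,0,50],
  ],
)

```text
time_s: 24.58
tool_pos: [520.2, -94.9, 111.8]
orientation: [-3.131, 0.218, -0.002]
wrist_force: [0.8, 17.6, 14.2]
finger_gap: 43.1
finger_force: 9.6
```

```bash
python3 m8.py
```

```text
brass score 35.5 n 1 centroid [235. 256.] std along 0.0 px/mm 0.32947531266859287
blue now [232.37 292.61] 14750.0 ref [231.96 292.15] 16538.0
jaw_cup 0.58 150.38235027530888
24.825 [ 0.07 18.07 14.81] 42.69088463396888 9.62967158327956
```

```bash
cat > m9.py <<'E'
from h import *
np.set_printoptions(precision=0,suppress=True,linewidth=200)
p=[531.65,-6.83,1.43]
now=np.mean([grab_frame('scene').astype(np.float32) for _ in range(4)],0);ref=np.load('ref.npy').astype(np.float32)
np.save('now.npy',now)
xs=np.arange(0,72,3)
print('x ',xs)
for y,z in((0,49),(0,40),(-8,46),(6,48)):
    P=np.array([proj('scene',[*cl2w(p,x,y),z])[::-1] for x in xs],np.float32)
    for n,i in(('ref',ref),('now',now)):
        v=cv2.remap(i,P[:,0][None],P[:,1][None],cv2.INTER_LINEAR)[0]; print(y,z,n,'R',v[:,0],'\n        B-R',v[:,2]-v[:,0])
# cup shift by template
g=lambda i:cv2.cvtColor(i.astype(np.uint8),cv2.COLOR_RGB2GRAY)
k=6;G=[cv2.resize(g(i)[195:245,245:305],None,fx=k,fy=k,interpolation=cv2.INTER_CUBIC) for i in(ref,now)]
r=(209-195)*k,(221-195)*k,(266-245)*k,(279-245)*k   # cup in ref ~ rows 209-221, cols 266-279
t=G[0][r[0]:r[1],r[2]:r[3]];m=cv2.matchTemplate(G[1],t,cv2.TM_CCOEFF_NORMED);_,s,_,l=cv2.minMaxLoc(m)
d=((l[1]-r[0])/k,(l[0]-r[2])/k);a,b=proj('scene',[*cl2w(p,30),45]),proj('scene',[*cl2w(p,40),45]);print('shift px',d,'score',s,'px per 10mm',(b-a).round(2))
E
sed -i 's/precision=0/precision=2/;s/v\[:,0\],/v[:,0].astype(int),/;s/v\[:,2\]-v\[:,0\]/(v[:,2]-v[:,0]).astype(int)/' m9.py; python3 m9.py
```

```text
x  [ 0  3  6  9 12 15 18 21 24 27 30 33 36 39 42 45 48 51 54 57 60 63 66 69]
0 49 ref R [101 104 104 101 100 102 107 108 107 108 104  93  73  75  89  86  69  50  52  95 156 189 200 199] 
        B-R [-15 -15 -15 -14 -12 -10 -10  -9  -9  -9  -9  -9 -10 -22 -41 -41 -26  10  45  40  -4 -32 -41 -41]
0 49 now R [104 105 105 103 103 103 103 103 101  99  98 103 107 108 108 108 103  87  65  56  93 145 185 197] 
        B-R [-15 -15 -15 -15 -15 -15 -15 -16 -15 -13 -10  -9  -9  -9  -9  -9  -8  -8   1  40  40   3 -31 -38]
0 40 ref R [137 128 114 106 105 105 105 105 100  84  81 109 145 127  85  49  53  74 104 113 115 115 114 114] 
        B-R [ -18  -16  -12  -10  -10  -10   -9  -10  -10  -10  -25  -65 -106  -89  -29   47   76   65   34   32   32   30   25   30]
0 40 now R [140 140 140 140 140 140 137 127 112 106 105 105 106 105  97  75  53  48  79 105 114 116 116 114] 
        B-R [-19 -19 -19 -18 -19 -18 -18 -15 -12 -10 -10  -9  -9  -9  -8  -1  40  78  64  41  34  31  31  33]
-8 46 ref R [127 127 127 124 114 103 100 100 101 102  99  90  76  93 121 117  79  52  40  40  47  50  47  51] 
        B-R [-18 -18 -18 -16 -13 -10  -9 -10 -10 -10 -10 -10 -14 -44 -80 -82 -30  33  86 100  93  89  95  92]
-8 46 now R [127 126 128 128 126 129 128 127 127 124 113 103 100 101 101 101  96  80  57  42  42  47  48  50] 
        B-R [-18 -17 -17 -17 -17 -18 -18 -18 -18 -17 -14 -10 -10 -10  -9  -9  -9  -2  27  80  95  93  95  91]
6 48 ref R [ 52  51  51  63  78  94  99 100 101  99  94  81  70  65  62  58  52  47  69 125 178 196 199 200] 
        B-R [-13 -12 -12 -10 -10  -9  -9  -9  -9  -9  -8  -9 -10 -11 -11 -11  -3  21  48  18 -22 -38 -40 -41]
6 48 now R [ 52  51  48  51  50  48  50  50  52  66  82  95 100 102 103 101  92  76  59  62 102 165 192 199] 
        B-R [-12 -12 -11 -13 -13 -13 -13 -13 -11 -10  -9  -9  -8  -8  -9  -9  -9  -7  19  46  36 -13 -34 -40]
shift px (4.0, 4.0) score 0.9605444669723511 px per 10mm [2.31 2.32]
```

The cup has advanced about 17.5 mm since the reference image. The case slid about 3 mm up to the fixed jaw. The cup edge and the trigger force both put the pad at roughly 8–9 mm in. I'll check that the hold is steady, then hand in.

arm_command(
  motion=[
    [0,0,0,0,0,0,50],
    [0,0,0,0,0,0,50],
    [0,0,0,0,0,0,50],
    [0,0,0,0,0,0,50],
    [0,0,0,0,0,0,50],
    [0,0,0,0,0,0,50],
  ],
)

```text
time_s: 25.78
tool_pos: [520.3, -94.9, 111.8]
orientation: [-3.131, 0.218, -0.002]
wrist_force: [0.3, 18.7, 13.9]
finger_gap: 42.8
finger_force: 9.6
```

```bash
python3 m9.py | tail -1
```

```text
shift px (4.0, 4.0) score 0.9601967930793762 px per 10mm [2.31 2.32]
```

The hold is steady, so I'm handing in.

```bash
python3 -c "
from workcell import *
print(finish_job())"
```

```text
the job is handed in; nothing more can be done
None
```

I handed the job in with the case standing against the fixed jaw and the trigger still held squeezed; the pad is roughly halfway into its cup, about 8–9 mm by image and force estimates (finger travel alone suggested nearer 6 mm).

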